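# First in, first out at the sandwich rack

### The job

Serve the older sandwich first: take the one thin half out of the wire rack, lifting it up clear of the rack's front rail before drawing it forward, and stand it upright in the middle of the empty brown tray, square to the tray. Then take the freshly cut half from the white board and stand it over the rail in the bay that has come free, facing front to back like its neighbours. Set both down without dropping or tipping them, do not knock the rack, and leave everything else where it is.

Things in the scene. Friction and masses are not known exactly. Their poses are not given: they have to be found in the camera images.
- rack: Fixed chrome wire rack, 350 wide (y), 165 deep (x); origin under its middle on the worktop; x points from its open front to the back. Deck top z 45, x -85 to 80. Front rail: bar at x -85, top z 75; same at the back. Wires (top z 61) at y +-52 part 3 bays centred y +105, 0, -105. Wire top shelf: underside z 310, front edge x -35 (clear lids on it reach x -42), end posts y +-175: reach in tilted.
- older_half: The one thin, short half sandwich in the rack, standing on its crust in any of the three bays: 84 long (x) x 40 thick (y) x 60 high, 90 g. Origin: middle of its underside; x its long way, front to back; z up. Pinch the two bread faces, across y: about 45 mm of free room on each side. Its front stands about 45 mm behind the rail. The other two bays hold longer, thicker sandwiches.
- thick_a: Thick sandwich, 107 long (x) x 58 thick (y) x 60 high, stands in another bay and stays. Origin: middle of its underside.
- thick_b: Thick sandwich, 102 long (x) x 54 thick (y) x 61 high, stands in another bay and stays. Origin: middle of its underside.
- tray: The empty brown tray, loose and light (30 g), 153 x 151 x 51 high, open side up, left or right in front of the rack. Origin: middle of its underside. Floor 2 thick, 90 (x) x 84 (y); the walls lean outward (solid to z 42, thin rim to 51). The older half fits lengthwise along x, 3 mm to spare at each end; 22 mm beside each bread face at the floor, more above: part the fingers only to about 60 mm.
- board: White cutting board, fixed, 240 (x) x 160 (y) x 14 thick, on the other side in front of the rack. Origin: middle of its underside, on the worktop.
- fresh_half: Freshly cut thin half sandwich standing on its crust on the board, its long way within 35 degrees of straight ahead: 82 long (x) x 38 thick (y) x 64 high, 90 g. Origin: middle of its underside (z 14 on the board); x its long way; z up. Pinch the bread faces, across y.
- tongs: Steel tongs, 357 long (x) x 70 x 34 high, lying across in front of the rack; stay. Origin: middle of the underside.

How it is judged:
By the outcome, as a careful person would: the job done as asked, in the order asked, and still so for the second after the job is handed in, with the robot touching nothing.
It also fails if it takes over 69 s, if anything falls off the work surface, if the arm or the gripper's body presses on something with over 40 N, if the wrist force passes 120 N, or if a joint passes its speed limit or range.

### The arm

A 7-joint arm with a two-finger parallel gripper is mounted at the origin on a cart in front of the work surface, level with it; the furniture and walls round the work are solid. World frame = base frame: x ahead of the robot, y to its left, z up, the work surface at z = 0. Lengths are in m, angles in rad, forces in N, time in s.
With the tool pointing down it reaches from about 0.4 to 0.85 m from the base axis. Payload 4.5 kg.
Tool frame: the origin (TCP) lies on the centre line of the jaws, within the pads' length; the fingertips stand r.tip_reach ahead of it and the grasp point (between the pads) lies 3 mm ahead of it (r.tip_reach is the distance from the TCP to the fingertips, in m); z points along the fingers, y is the line along which they close (so a half turn about z gives the same grasp; the last joint's range is limited). The gripper opens to 88 mm and grips with 3 to 60 N. Pads are 18 mm wide; open, the fingers measure 123 mm over their backs; the gripper's body (75 mm by 187 mm) begins 45 mm behind the grasp point.
Start: joints at [-1.252, 0.689, -0.195, 1.565, 0.157, 0.902, -0.215], TCP at [0.176, 0.6, 0.261] pointing down, gripper open.
Joint ranges: [-3.01, 3.01], [-0.46, 2.08], [-1.47, 1.51], [0.13, 2.56], [-1, 4.14], [0.04, 2.09], [-2.66, 2.66]. Speed limits (rad/s): [2.57, 2.57, 3.14, 3.14, 3.14, 3.14, 3.14].

### API

Orientations are given as a unit quaternion [x, y, z, w].
In Python, from plant import readout, eyes, ticket, r gives the robot as it stands. The module is installed in compiled form; this text tells all that it offers.
- The arm moves only by the tool carry_out, never from a script. Its argument "motion" is a list that holds one entry, the list of rows, each a list of 7 numbers: the shift along the tool's x, y, z in mm, then the turn, a rotation vector about the tool's x, y, z in rad, then the opening in per cent of the stroke, from 0 (shut) to 100 (fully open). In form: [[[dx, dy, dz, ax, ay, az, claw], ...]]. A call has 1 to 8 rows; each row shifts and turns the commanded pose from where the row before left it, along the tool's axes as they then stand; what a row does not reach is not made up. A row lasts 1/10 s, in which the tool goes at most 50 mm and 8.59 degrees, less where a joint would pass 70% of its speed; a pose out of reach is approached as far as the arm can. A call is refused whole if a number of a shift passes 50 or a number of a turn 0.15, either way. A call with a gripper value outside its range is refused whole. The fingers move at their own pace and stop on an object; "squeeze" is the grip in N (left out, the last holds). Time passes only in rows, so rows that do not move let the fingers close. It gives the time, the measured TCP pose, the force and the opening at its end, in the units of the state.
- readout.get_state(): the state, without advancing time (a new reading comes with each control period).
- eyes.snapshot(name): name is "scene" or "top"; returns a dict with "pixels" (384x512x3 uint8, red, green, blue), "K" (3x3 intrinsics, pixels), "dist_coeffs" ([k1, k2, p1, p2, k3] as OpenCV has them; the pictures are not rectified), "origin" and "attitude" of the camera in the world. Camera axes: x right, y down, z forward; pixel columns grow to the right and rows downward; lengths in m; the calibration is good to about 2 mm. A picture is of the moment at which its call begins. There is no depth.
- ticket.finish_job(): hands the job in, once; it reports no verdict.
The state is a dict: "clock": time; "q": joint angles; "qd": joint speeds; "joint_torque": joint torques, N m; "tool_pos": TCP position; "eef_rot": TCP orientation; "contact_force": force on the tool from outside, world axes, zero at the start; "moment": the same for the moment, N m; "opening": opening from 0.0 (shut) to 1.0 (fully open).
Only numpy, scipy, OpenCV 4.12 (cv2) and the standard library are available. Lean on these libraries where they do the work, as an engineer would, in place of code of your own. Each camera call takes 0.05 s, during which the arm holds its last target. There are 200 camera calls.

## Working session

There is one attempt and no reset: what is moved stays moved. The work goes in short steps, Python scripts to look and compute and a tool call to move; the robot and the scene stay as the last step left them, time stands still between calls to the robot, and variables do not carry over. Pictures are saved under pics/ and viewed, on a budget of 10 in all, crops included, one or two more only if the job needs it, and the job is handed in when it is done.

Besides the shell and the picture viewer there is one more tool, called after ">>>" as name(argument=value, ...), one argument or row to a line, values as JSON. carry_out: Moves the arm, as the interface text tells. Its arguments: {"type":"object","properties":{"motion":{"type":"array","items":{"type":"array","items":{"type":"array","items":{"type":"number"}}}},"squeeze":{"type":"number"}},"required":["motion"]}

```bash
mkdir -p pics; python3 - <<'E'
from plant import readout, eyes, r
import cv2,pickle
s=readout.get_state();print(s,r.tip_reach)
for n in("scene","top"):
    d=eyes.snapshot(n);pickle.dump(d,open(f"pics/{n}0.pkl","wb"));cv2.imwrite(f"pics/{n}0.png",d["pixels"][:,:,::-1]);print({k:d[k] for k in d if k!="pixels"})
E
```

```text
{'clock': 0.0, 'q': array([-1.25219755,  0.68997842, -0.19450791,  1.56634141,  0.15730318,
        0.90249929, -0.21509901]), 'qd': array([ 9.71537664e-04, -5.47683456e-05, -8.25069679e-04, -1.26156718e-03,
        2.66499284e-04,  5.44912379e-04, -7.76832956e-04]), 'joint_torque': array([ 8.57630766e-05, -5.27558434e+01, -1.26728274e+00, -1.53436589e+01,
       -5.27780713e-02,  6.38014710e-03,  1.77228699e-04]), 'tool_pos': array([0.17548528, 0.59924106, 0.25991401]), 'eef_rot': array([ 1.41877799e-01,  9.89883755e-01, -9.15423574e-04, -6.04018037e-05]), 'contact_force': array([-0.03478694, -0.55850526,  0.11413902]), 'moment': array([-0.00127114, -0.01457587, -0.01673978]), 'opening': 1.002006554344306} 0.022
{'K': array([[447.04435372,   0.        , 247.75350196],
       [  0.        , 447.04435372, 187.29836571],
       [  0.        ,   0.        ,   1.        ]]), 'dist_coeffs': array([-0.12477066,  0.        ,  0.        ,  0.        ,  0.        ]), 'origin': array([-0.20228913, -0.79111979,  0.65665109]), 'attitude': array([ 0.79917037, -0.31883909,  0.17922724, -0.47701777])}
{'K': array([[497.31898347,   0.        , 254.10533528],
       [  0.        , 497.31898347, 191.43775245],
       [  0.        ,   0.        ,   1.        ]]), 'dist_coeffs': array([-0.20516857,  0.        ,  0.        ,  0.        ,  0.        ]), 'origin': array([ 0.24406901, -0.09002408,  1.70825205]), 'attitude': array([ 0.70836868, -0.70058463,  0.04115217, -0.07550819])}
```

View pics/scene0.png

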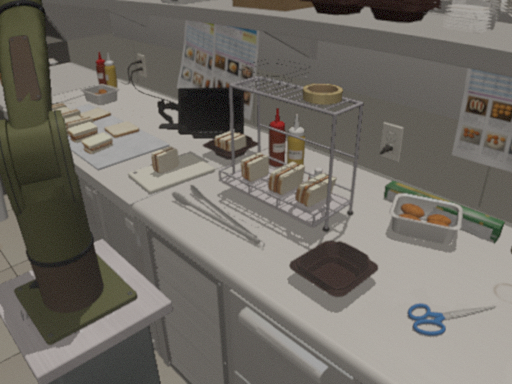

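View pics/top0.png

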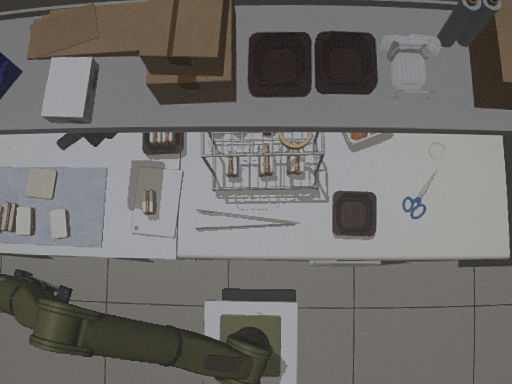

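The top view shows the rack around (264,165) with three sandwiches at (232,163), (266,160) and (294,165). The tray is at (354,213) on the right, the board at (156,200) with the fresh half at (149,202), and the tongs at (245,220). Next I'll enlarge both views.

```bash
cat > h.py <<'E'
import numpy as np,cv2,pickle
from scipy.spatial.transform import Rotation as R
def cam(n): return pickle.load(open(f"pics/{n}.pkl","rb"))
def snap(n,tag):
    from plant import eyes
    d=eyes.snapshot(n);pickle.dump(d,open(f"pics/{n}{tag}.pkl","wb"));return d
def ray(d,px):
    p=cv2.undistortPoints(np.array(px,float).reshape(-1,1,2),d["K"],d["dist_coeffs"]).reshape(-1,2)
    return R.from_quat(d["attitude"]).apply(np.c_[p,np.ones(len(p))])
def onz(d,px,z):
    v=ray(d,px);o=d["origin"];return o+v*((z-o[2])/v[:,2])[:,None]
def proj(d,P):
    Rm=R.from_quat(d["attitude"]).as_matrix().T
    return cv2.projectPoints(np.array(P,float).reshape(-1,1,3),cv2.Rodrigues(Rm)[0],-Rm@d["origin"],d["K"],d["dist_coeffs"])[0].reshape(-1,2)
def crop(d,x0,y0,x1,y1,s): return cv2.resize(d["pixels"][y0:y1,x0:x1,::-1],None,fx=s,fy=s,interpolation=cv2.INTER_CUBIC)
E
python3 - <<'E'
from h import *
t=cam("top0");s=cam("scene0")
a=crop(t,125,125,385,245,3);b=crop(s,120,120,380,300,3)
cv2.imwrite("pics/c1.png",a);cv2.imwrite("pics/c2.png",b)
E
```

```text
(no output)
```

View pics/c1.png

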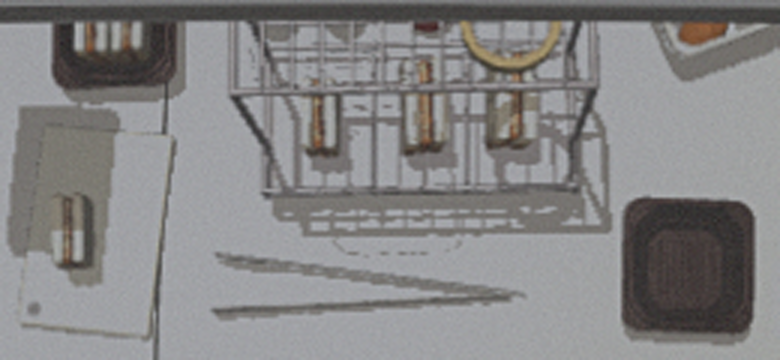

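View pics/c2.png

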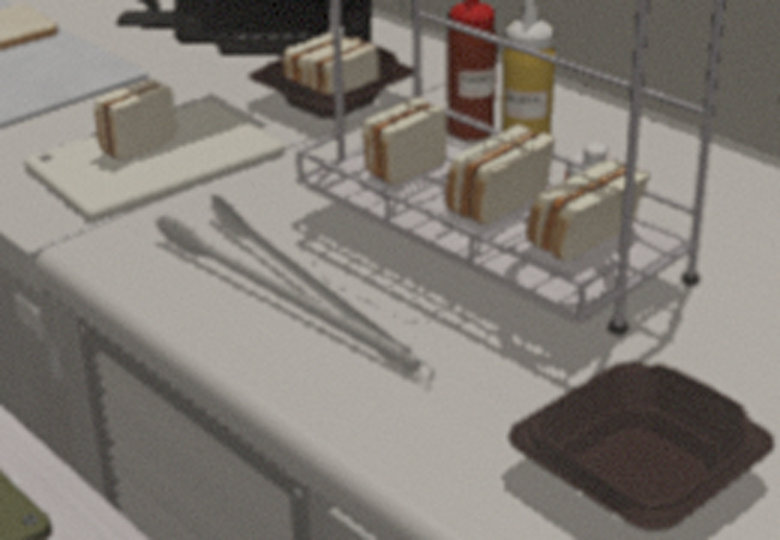

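Both views agree. The thin older half is in the left bay (y +105): crop x 305–338, against 42–43 px wide for the other two. The tray rim spans crop (622..755, 198..333), the board corners are (43,127), (175,137), (150,337) and (20,325), and the fresh half is at (52..92, 195..268).

```bash
cat > m.py <<'E'
from h import *
t=cam("top0");s=cam("scene0")
F=lambda L:np.array(L,float)/3+125-1/3
G=lambda L:np.array(L,float)/3+120-1/3
np.set_printoptions(precision=4,suppress=True)
print("rail",onz(t,F([(264,193),(581,189)]),.072))
print("shelf",onz(t,F([(235,95),(600,92)]),.313))
print("board",onz(t,F([(43,127),(175,137),(150,337),(20,325)]),.014))
# tray mask
g=cv2.cvtColor(t["pixels"],cv2.COLOR_RGB2HSV)
def tray(d,x0,y0,x1,y1,z,th=85):
    v=d["pixels"][...,1].astype(np.uint8);m=np.zeros_like(v);m[y0:y1,x0:x1]=(v[y0:y1,x0:x1]<th)*255
    m=cv2.morphologyEx(m,cv2.MORPH_OPEN,np.ones((3,3)))
    c=max(cv2.findContours(m,0,1)[0],key=cv2.contourArea).reshape(-1,2)
    P=onz(d,c,z)[:,:2]; return c,P,cv2.minAreaRect((P*1000).astype(np.float32))
for th in(65,80,95): print(th,[np.round(x,1) for x in tray(t,325,180,385,245,.05,th)[2]])
# inner/bright features: print rows of gray for tray, sandwiches
print("G row 213",t["pixels"][213,325:385].sum(1)//3)
print("col 354",t["pixels"][182:245,354].sum(1)//3)
# bread in top: warmth r-b
p=t["pixels"].astype(int)
def blk(n,x0,y0,x1,y1):
    print(n);print("R-B\n",(p[y0:y1,x0:x1,0]-p[y0:y1,x0:x1,2]))
    print("G\n",p[y0:y1,x0:x1,1])
np.set_printoptions(linewidth=250)
blk("old",222,148,242,182)
blk("fresh",138,184,160,218)
E
python3 m.py
```

```text
rail [[ 0.5239  0.1314  0.072 ]
 [ 0.5309 -0.2223  0.072 ]]
shelf [[ 0.5788  0.13    0.313 ]
 [ 0.5832 -0.2219  0.313 ]]
board [[0.6118 0.4074 0.014 ]
 [0.5999 0.2467 0.014 ]
 [0.3647 0.2672 0.014 ]
 [0.3757 0.4229 0.014 ]]
65 [array([ 448.4, -344.5]), array([143. , 146.1]), np.float64(89.5)]
80 [array([ 449.1, -343.9]), array([142.9, 148.9]), np.float64(88.8)]
95 [array([ 449.4, -344.5]), array([143.1, 149.7]), np.float64(89.5)]
G row 213 [162 160 162 158 163 162 168 108  62  61  66  58  49  50  55  54  67  64
  65  60  61  72  61  66  64  64  66  60  65  60  57  61  59  60  61  65
  62  59  61  69  58  50  56  49  51  47  47  48  57  62  56 104 164 164
 162 161 161 161 160 161]
col 354 [161 160 162 159 162 159 161 167 160  89  60  55  50  48  52  49  57  48
  50  54  64  65  65  62  54  63  56  60  61  55  56  60  56  57  66  61
  56  65  61  63  63  59  61  66  68  62  52  52  48  50  54  57  53  70
 104 114 111 143 161 161 161 160 159]
old
R-B
 [[ 3 -4 -7 -5 -4 -5 -5 -7 -3 -1 -1 -5 -5 -4 -3 -7 -3 -4 -4 -1]
 [-2 -4 -8 -5 -5 -6 -6 -6 -5 -1 -1 -4 -3 -6 -4 -5 -5 -7 -6 -3]
 [ 1 -5 -8 
[... 9587 characters left out ...]
4 145 103 116  84 136 168 162 133  75  74  75 108 125 127 151]
 [161 168 160 159 138 156 154 127  80  84  74 121 154 148 113  74  75  78 109 127 125 151]
 [162 161 159 159 147 133 122 105  69  69  56  68  89  86  78  78  71  79 110 128 123 149]
 [162 165 164 161 157 131  99  75  68  66  64  58  50  62  64  75  74  84 108 123 120 153]
 [162 164 158 163 163 157 122 103  91  83  82  87  89  86  88  88 104 109 118 129 120 146]
 [158 159 160 160 164 163 163 160 143 124 107 126 125 125 121 126 122 123 127 120 124 151]
 [162 162 163 161 165 164 164 167 162 151 122 127 121 125 124 125 124 127 126 120 118 146]
 [162 163 164 162 163 159 163 160 162 151 125 123 124 125 125 123 123 118 122 120 124 151]]
```

```bash
cat > m2.py <<'E'
from h import *
np.set_printoptions(precision=4,suppress=True)
t=cam("top0");s=cam("scene0")
print("old front-top c",onz(t,[(231.2,173.7)],.104), "rear fill",onz(t,[(230.3,151)],.105))
f=onz(t,[(147.2,189.7),(147.2,211.8)],.078);print("fresh",f,f.mean(0),np.degrees(np.arctan2(*(f[0]-f[1])[[1,0]])))
print("rail ends px rows", [int(np.argmin(t["pixels"][182:196,c,1])+182) for c in (222,250,280,305)])
def box(x,y,z,yaw,l,w,h):
    P=np.array([(i*l/2,j*w/2,k*h) for k in(0,1) for i,j in((1,1),(1,-1),(-1,-1),(-1,1))])
    return R.from_euler('z',yaw,degrees=True).apply(P)+[x,y,z]
fy=np.degrees(np.arctan2(*(f[0]-f[1])[[1,0]]))
fm=f.mean(0)
B=[box(.614,.060,.045,1,.084,.040,.060),box(fm[0],fm[1],.014,fy,.082,.038,.064),box(.4485,-.344,0,-.5,.149,.149,.051),box(.614,-.0445,.045,1,.165,.35,.03)]
def draw(d,x0,y0,x1,y1,k):
    im=crop(d,x0,y0,x1,y1,k)
    for b in B:
        p=((proj(d,b)-[x0,y0]+.5)*k).astype(int)
        for q in(p[:4],p[4:]): cv2.polylines(im,[q],True,(0,255,0) if q is p[:4] else (0,0,255),1)
        for i in range(4): cv2.line(im,tuple(map(int,p[i])),tuple(map(int,p[i+4])),(255,128,0),1)
    return im
a=draw(s,130,130,380,310,3);cv2.imwrite("pics/o1.png",a)
E
python3 m2.py
```

```text
old front-top c [[0.5702 0.0669 0.104 ]] rear fill [[0.6471 0.0717 0.105 ]]
fresh [[0.519  0.3553 0.078 ]
 [0.4434 0.3515 0.078 ]] [0.4812 0.3534 0.078 ] 2.8323998010862983
rail ends px rows [190, 189, 189, 187]
```

View pics/o1.png

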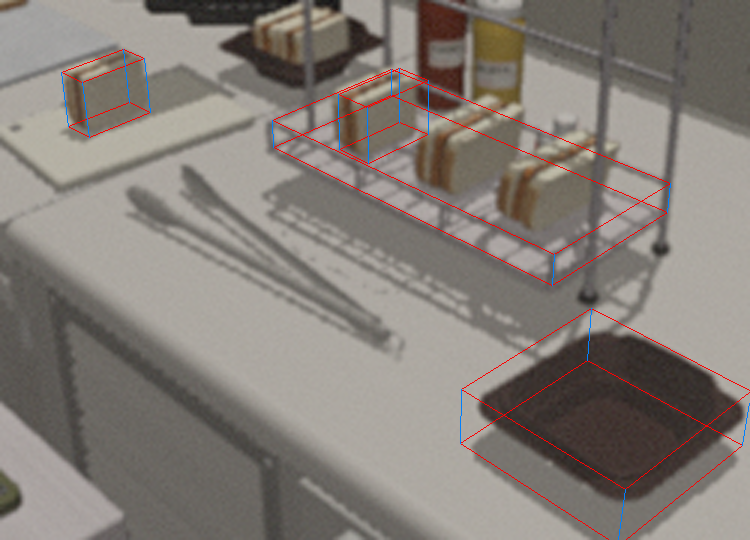

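The overlay fits well: the older half is at about (0.613, 0.065), the fresh half at (0.481, 0.353) and the tray at (0.449, -0.344). The gripper body is wide (187 mm), so I also need to know how near the shelf posts come to it.

```bash
cat > m3.py <<'E'
from h import *
np.set_printoptions(precision=4,suppress=True)
t=cam("top0");s=cam("scene0")
G=lambda L:np.array(L,float)/3+120-1/3
print("right feet z0",onz(s,G([(618,328),(690,281)]),0.0))
print("left front post: x at y=.13")
def ony(d,px,y):
    v=ray(d,px);o=d["origin"];return o+v*((y-o[1])/v[:,1])[:,None]
print(ony(s,G([(338,155),(338,60),(332,5)]),.1305))
print("right front",ony(s,G([(622,280),(632,140),(638,20)]),-.2195))
# tray sub-pixel edges
g=t["pixels"].astype(float).mean(2)
def edge(v,i0,lo,hi): # first crossing of mid level
    m=(lo+hi)/2; k=np.where((v[:-1]-m)*(v[1:]-m)<=0)[0][0]; return i0+k+(v[k]-m)/(v[k]-v[k+1])
top=np.mean([edge(g[184:198,c],184,161,57) for c in range(340,369)])
bot=np.mean([edge(g[228:241,c],228,57,111) for c in range(340,369)])
L=np.mean([edge(g[rr,326:338],326,163,58) for rr in range(200,227)])
Rr=np.mean([edge(g[rr,370:382],370,58,163) for rr in range(200,227)])
print(top,bot,L,Rr)
P=onz(t,[(354,top),(354,bot),(L,213),(Rr,213)],.051);print(P,(P[0]+P[1])/2,(P[2]+P[3])/2)
for c in (342,354,366): print(c,edge(g[184:198,c],184,161,57),edge(g[228:241,c],228,57,111))
for c in (203,213,224): print(c,edge(g[c,326:338],326,163,58),edge(g[c,370:382],370,58,163))
E
python3 m3.py
```

```text
right feet z0 [[ 0.595  -0.2146  0.    ]
 [ 0.7027 -0.2132  0.    ]]
left front post: x at y=.13
[[0.576  0.1305 0.0519]
 [0.5805 0.1305 0.1536]
 [0.5755 0.1305 0.2116]]
right front [[ 0.5882 -0.2195  0.0544]
 [ 0.5867 -0.2195  0.1863]
 [ 0.5829 -0.2195  0.289 ]]
190.8756389383817 235.32356309712162 331.74337604882055 376.0066761330728
[[ 0.5244 -0.3449  0.051 ]
 [ 0.3741 -0.3428  0.051 ]
 [ 0.4487 -0.2686  0.051 ]
 [ 0.4495 -0.4185  0.051 ]] [ 0.4493 -0.3439  0.051 ] [ 0.4491 -0.3436  0.051 ]
342 190.60956175298804 234.67924528301887
354 190.72511848341233 235.3960396039604
366 191.26404494382024 235.53846153846155
203 332.241935483871 376.0274390243902
213 331.963687150838 376.09722222222223
224 331.8427835051546 375.9654255319149
```

>>> carry_out(
  motion=[
    [[-40, 0, 0, 0, 0, -0.0777, 80], [-40, 0, 0, 0, 0, -0.0777, 80], [-40, 0, 0, 0, 0, -0.0777, 80], [-40, 0, 0, 0, 0, -0.0777, 80], [0, -30, 0, 0, -0.125, 0, 80], [0, -30, 0, 0, -0.125, 0, 80], [0, -30, 0, 0, -0.125, 0, 80], [0, -30, 0, 0, -0.125, 0, 80]],
  ],
  squeeze=25,
)

```text
clock: 0.9
tool_pos: [0.336, 0.4531, 0.2608]
eef_rot: [-0.012, 0.969, 0.004, 0.246]
contact_force: [1.6, 1.7, -1.5]
opening: 0.803
```

```bash
cat > plan.py <<'E'
import sys
from h import *
from plant import readout
def plan(G,yaw,tilt=50,back=0.):
    """G grasp point (m), yaw deg, tilt deg; back mm along tool -z"""
    s=readout.get_state();C=R.from_quat(s["eef_rot"])
    T=R.from_euler('z',yaw,degrees=True)*R.from_euler('y',-tilt,degrees=True)*R.from_matrix(np.diag([-1.,1,-1]))
    p=np.array(G)-T.apply([0,0,.003+back/1000])
    rv=(C.inv()*T).as_rotvec();w=p-s["tool_pos"]
    print("now",np.round(s["tool_pos"],4),"t",round(s["clock"],2),"F",np.round(s["contact_force"],1),"open",round(s["opening"],3),"q",np.round(s["q"],2))
    print("target TCP",np.round(p,4),"turn",np.round(rv,4),"| world mm",np.round(w*1000,1))
    print("shift in current axes",np.round(C.inv().apply(w)*1000,1),"in target axes",np.round(T.inv().apply(w)*1000,1))
if __name__=="__main__":
    a=list(map(float,sys.argv[1:]));plan(a[:3],*a[3:])
E
python3 plan.py .577 .065 .088 1.5 50 150
```

```text
now [0.336  0.4531 0.2608] t 0.9 F [ 1.6  1.7 -1.5] open 0.803 q [-1.39  0.58  0.2   2.02  0.81  0.5  -0.35]
target TCP [0.4598 0.0619 0.1863] turn [ 0.0004 -0.3756 -0.0019] | world mm [ 123.8 -391.1  -74.5]
shift in current axes [ -64.9 -394.2  119.3] in target axes [ -15.9 -394.2  134.8]
```

>>> carry_out(
  motion=[
    [[0, -45, 0, 0, -0.125, 0, 80], [0, -45, 0, 0, -0.125, 0, 80], [0, -45, 0, 0, -0.1255, 0, 80], [0, -45, 0, 0, 0, 0, 80], [0, -45, 0, 0, 0, 0, 80], [0, -45, 20, 0, 0, 0, 80], [0, -45, 20, 0, 0, 0, 80], [0, -45, 20, 0, 0, 0, 80]],
  ],
)

```text
clock: 1.7
tool_pos: [0.3772, 0.2689, 0.223]
eef_rot: [-0.017, 0.94, -0.016, 0.341]
contact_force: [0.2, -0.0, -0.7]
opening: 0.799
```

```bash
python3 plan.py .577 .065 .088 1.5 50 150
```

```text
now [0.3772 0.2689 0.223 ] t 1.7 F [ 0.2 -0.  -0.7] open 0.799 q [-1.07  0.63 -0.09  2.53  1.96  0.75 -1.49]
target TCP [0.4598 0.0619 0.1863] turn [-0.0334 -0.1778  0.0253] | world mm [  82.7 -207.   -36.7]
shift in current axes [ -31.2 -207.    85. ] in target axes [ -21.5 -209.1   82.7]
```

>>> carry_out(
  motion=[
    [[-10, -20, 30, 0, 0, 0, 80], [-10, -20, 30, 0, 0, 0, 80], [-10, -20, 25, 0, 0, 0, 80], [0, -30, 0, -0.01, -0.04, 0.006, 80], [0, -30, 0, -0.01, -0.04, 0.006, 80], [0, -30, 0, -0.01, -0.05, 0.006, 80], [0, -30, 0, 0, -0.05, 0.006, 80], [0, -27, 0, 0, 0, 0, 80]],
  ],
)

```text
clock: 2.5
tool_pos: [0.4537, 0.2217, 0.1303]
eef_rot: [-0.076, 0.933, -0.003, 0.351]
contact_force: [-2.0, 1.1, -0.9]
opening: 0.798
```

```bash
python3 plan.py .577 .065 .088 1.5 50 150
```

```text
now [0.4537 0.2217 0.1303] t 2.5 F [-2.   1.1 -0.9] open 0.798 q [-0.2   1.21 -1.23  2.55  1.98  1.73 -1.04]
target TCP [0.4598 0.0619 0.1863] turn [ 0.039  -0.1533  0.122 ] | world mm [   6.1 -159.7   56.1]
shift in current axes [ -18.3 -162.1  -45.7] in target axes [ -44.2 -159.8  -34.6]
```

>>> carry_out(
  motion=[
    [[-10, 0, -15, 0, 0.08, 0.02, 80], [-10, 0, -15, 0, 0.08, 0.02, 80], [-8, 0, -20, 0, 0.08, 0.02, 80], [-8, 0, -20, 0, 0.08, 0.02, 80], [-6, 0, -20, 0, 0.08, 0.02, 80], [-5, 0, -20, 0, 0, 0, 80], [0, 0, 0, 0, 0, 0, 80], [0, 0, 0, 0, 0, 0, 80]],
  ],
)

```text
clock: 3.3
tool_pos: [0.4405, 0.2228, 0.2498]
eef_rot: [-0.027, 0.987, -0.002, 0.159]
contact_force: [0.8, 0.4, -0.2]
opening: 0.8
```

```bash
python3 plan.py .500 .062 .25 1.5 25 0
```

```text
now [0.4405 0.2228 0.2498] t 3.3 F [ 0.8  0.4 -0.2] open 0.8 q [ 0.11  0.84 -1.42  2.18  1.33  1.19 -0.38]
target TCP [0.4987 0.062  0.2527] turn [-0.0025 -0.1168  0.0293] | world mm [  58.3 -160.8    2.9]
shift in current axes [ -47.4 -163.7   14.9] in target axes [ -50.2 -162.3   20.2]
```

```bash
cat > kin.py <<'E'
from h import *
from scipy.optimize import least_squares
D=[([-1.252,.690,-.1945,1.566,.157,.9025,-.215],(.1755,.5992,.2599),(.1419,.9899,-.0009,-.0001)),
([-1.39,.58,.2,2.02,.81,.5,-.35],(.336,.4531,.2608),(-.012,.969,.004,.246)),
([-1.07,.63,-.09,2.53,1.96,.75,-1.49],(.3772,.2689,.223),(-.017,.94,-.016,.341)),
([-.2,1.21,-1.23,2.55,1.98,1.73,-1.04],(.4537,.2217,.1303),(-.076,.933,-.003,.351)),
([.11,.84,-1.42,2.18,1.33,1.19,-.38],(.4405,.2228,.2498),(-.027,.987,-.002,.159))]
def fk(q,p,full=False):
    b,tz,d1,d3,d5,d7,a3,a4=p[:8]; off=np.r_[b,0,p[8],0,p[9],0,tz]
    T=R.identity();x=np.array([0,0,d1]);pts=[x]
    E=p[10:] if len(p)>10 else np.zeros(1)
    for i,(ax,l,o) in enumerate(zip('zyzyzyz',(0,d3,0,d5,0,0,d7),(0,a3,0,a4,E[0],0,0))):
        T=T*R.from_euler(ax,q[i]+off[i])
        x=x+T.apply([o,0,l]);pts.append(x)
    return (x,T,pts)
def res(p):
    o=[]
    for q,x,r in D:
        y,T,_=fk(q,p);o+=list((y-x)*5)+list((R.from_quat(r).inv()*T).as_rotvec())
    return np.array(o)
def fit():
    best=None;rng=np.random.default_rng(0)
    for k in range(60):
        p0=np.r_[rng.uniform(-3,3,2),.3,.4,.4,.25,0,0,rng.choice([0,np.pi,-1.57,1.57],2),0]
        s=least_squares(res,p0)
        if best is None or s.cost<best.cost: best=s
    return best
if __name__=="__main__":
    s=fit();print(s.cost,np.round(s.x,3));print(np.round(res(s.x).reshape(-1,6),3));np.save("kin.npy",s.x)
E
python3 kin.py
```

```text
2.402296974743644 [ 0.562 -1.286  0.459 -0.037 -0.023  0.581 -0.215 -0.118  0.387  0.582
  0.1  ]
[[-0.175 -0.775 -0.417 -0.482 -0.522 -0.732]
 [-0.084  0.173  0.246 -0.546 -0.264  0.16 ]
 [ 0.262  0.103 -0.069 -0.374 -0.071  0.259]
 [ 0.528 -0.737  0.57  -0.173 -0.265  0.272]
 [-0.616  0.214 -0.33  -0.473 -0.304  0.041]]
```

```bash
cat > kin2.py <<'E'
from kin import D
from h import *
from scipy.optimize import least_squares
import itertools
Q=np.array([d[0] for d in D]);X=np.array([d[1] for d in D]);RR=R.from_quat([d[2] for d in D])
def fk(q,sg,p):
    q=np.atleast_2d(q);off=p[:7];L=p[7:]
    T=R.from_euler('z',sg[0]*q[:,:1]+off[0]);x=np.tile([0,0,L[0]],(len(q),1));pts=[x]
    T=R.from_matrix(T.as_matrix().reshape(-1,3,3))
    add=[(L[1],0,0),(L[4],0,L[2]) ,(0,0,0),(L[5],0,L[3]),(0,0,0),(L[6],0,0),(0,0,L[7])]
    for i,ax in enumerate('zyzyzyz'):
        if i: T=T*R.from_matrix(R.from_euler(ax,sg[i]*q[:,i:i+1]+off[i]).as_matrix().reshape(-1,3,3))
        k=i
        # link after roll joints 1,3(idx2),5(idx4),7(idx6)
        v={0:(L[1],0,0),2:(L[4],0,L[2]),3:(-L[4]*0+L[5],0,0),4:(0,0,L[3]),5:(L[6],0,0),6:(0,0,L[7])}.get(i)
        if v is not None: x=x+T.apply(v);pts.append(x)
    return x,T,pts
def res(p,sg):
    x,T,_=fk(Q,sg,p);return np.r_[((x-X)*4).ravel(),(RR.inv()*T).as_rotvec().ravel(),.02*p[[8,11,12,13]]]
if __name__=="__main__":
    rng=np.random.default_rng(1);out=[]
    for sg in itertools.product([1,-1],repeat=6):
        sg=(1,)+sg
        for k in range(4):
            p0=np.r_[rng.uniform(-3,3),0,rng.choice([0,3.14]),0,rng.choice([-1.57,0,1.57,3.14]),0,rng.uniform(-3,3),.33,0,.4,.4,0,0,0,.2]
            s=least_squares(res,p0,args=(sg,),max_nfev=60);out.append((s.cost,sg,s.x))
    out.sort(key=lambda o:o[0])
    for o in out[:8]: print(round(o[0],5),o[1],np.round(o[2],2))
    np.save("kin2.npy",np.r_[out[0][1],out[0][2]])
E
timeout 400 python3 kin2.py
```

```text
0.52546 (1, 1, 1, 1, 1, 1, -1) [-1.94 -0.95  6.59 -1.45  1.34 -4.04 -1.11  2.52  0.08 -1.46  0.59 -0.72
 -0.07  0.46  1.25]
0.52546 (1, -1, 1, 1, -1, 1, -1) [ 1.21  0.95  3.44  1.7   4.94 -0.89 -7.4   2.52 -0.08 -1.46 -0.59 -0.72
  0.07  0.46  1.25]
0.52546 (1, -1, -1, -1, -1, 1, -1) [ 1.21 -2.19 -0.3   1.45  1.8  -0.89 -1.11  2.52 -0.08  1.46 -0.59 -0.72
 -0.07  0.46  1.25]
0.52546 (1, 1, -1, 1, -1, 1, -1) [-1.94  2.19 -0.3  -1.45 -1.34 -0.89 -1.11  2.52  0.08  1.46 -0.59  0.72
  0.07  0.46  1.25]
0.52546 (1, 1, -1, -1, -1, 1, -1) [-1.94  2.19  2.84  1.45  1.8  -0.89 -1.11  2.52  0.08  1.46 -0.59 -0.72
 -0.07  0.46  1.25]
0.52546 (1, -1, -1, -1, -1, -1, -1) [ 1.21 -2.19 -0.3   1.45 -1.34  0.89  2.03  2.52 -0.08  1.46 -0.59 -0.72
 -0.07 -0.46  1.25]
0.52546 (1, 1, 1, -1, -1, -1, -1) [ 4.35 -0.95 -2.84 -1.7  -1.34  0.89 -4.26  2.52  0.08 -1.46 -0.59  0.72
 -0.07 -0.46  1.25]
0.52546 (1, -1, -1, -1, -1, -1, -1) [ 1.21 -2.19 -0.3   1.45  4.94  0.89 -4.26  2.52 -0.08  1.46 -0.59 -0.72
 -0.07 -0.46  1.25]
```

>>> carry_out(
  motion=[
    [[-8, -25, 0, 0, 0, 0, 80], [-8, -25, 0, 0, 0, 0, 80], [-8, -25, 0, 0, 0, 0, 80], [-8, -25, 0, 0, 0, 0, 80], [-8, -25, 5, 0, 0, 0, 80], [-8, -25, 5, 0, 0, 0, 80], [0, -14, 5, 0, 0, 0, 80], [0, 0, 0, 0, 0, 0, 80]],
  ],
)

```text
clock: 4.1
tool_pos: [0.4983, 0.0596, 0.2503]
eef_rot: [-0.026, 0.987, -0.003, 0.157]
contact_force: [-0.4, -0.0, 0.0]
opening: 0.799
```

```bash
python3 plan.py .53 .064 .20 1.5 30 0
```

```text
now [0.4983 0.0596 0.2503] t 4.1 F [-0.4 -0.   0. ] open 0.799 q [ 0.53  0.84 -1.43  2.18  1.35  1.07  0.01]
target TCP [0.5285 0.064  0.2026] turn [-0.0031 -0.2094  0.0276] | world mm [ 30.2   4.4 -47.7]
shift in current axes [-14.2   3.5  54.7] in target axes [-2.4  3.6 56.4]
```

```bash
sed -i 's/sg=(1,)+sg/sg=(-1,)+sg/; s/range(4)/range(3)/' kin2.py; sed -i 's/^(\[.11,.84/([.53,.84,-1.43,2.18,1.35,1.07,.01],(.4983,.0596,.2503),(-.026,.987,-.003,.157)),\n&/' kin.py; timeout 500 python3 kin2.py
```

```text
0.00648 (-1, 1, -1, -1, -1, -1, -1) [-0.02  0.02  3.1   0.03 -0.01  0.02 -1.62  0.35 -0.01  0.56  0.36  0.03
  0.01 -0.01  0.32]
0.00648 (-1, 1, -1, -1, -1, -1, -1) [-0.02  0.02  3.1   0.03 -0.01  0.02 -1.62  0.35 -0.01  0.56  0.36  0.03
  0.01 -0.01  0.32]
0.00648 (-1, -1, -1, 1, -1, 1, -1) [ 3.12 -0.02  3.1  -0.03 -0.01 -0.02  1.52  0.35  0.01  0.56  0.36 -0.03
 -0.01  0.01  0.32]
0.00648 (-1, -1, -1, 1, -1, -1, -1) [ 3.12 -0.02  3.1  -0.03  3.13  0.02 -1.62  0.35  0.01  0.56  0.36 -0.03
 -0.01 -0.01  0.32]
0.00648 (-1, 1, 1, -1, -1, -1, -1) [-0.02  3.16  3.18  3.17 -0.01  0.02 -1.62  0.35 -0.01 -0.56  0.36 -0.03
  0.01 -0.01  0.32]
0.00648 (-1, 1, 1, 1, -1, -1, -1) [-0.02  3.16  0.04 -3.17  3.13  0.02 -1.62  0.35 -0.01 -0.56  0.36  0.03
 -0.01 -0.01  0.32]
0.00648 (-1, -1, -1, 1, -1, 1, -1) [-3.16 -0.02  3.1  -0.03 -0.01 -0.02  1.52  0.35  0.01  0.56  0.36 -0.03
 -0.01  0.01  0.32]
0.00648 (-1, -1, 1, 1, -1, 1, -1) [ 3.12 -3.16  3.18 -3.17 -0.01 -0.02  1.52  0.35  0.01 -0.56  0.36  0.03
 -0.01  0.01  0.32]
```

>>> carry_out(
  motion=[
    [[-3, 1, 18, 0, -0.07, 0.009, 80], [-3, 1, 18, 0, -0.07, 0.009, 80], [-3, 1, 19, 0, -0.07, 0.009, 80], [4, 0, 15, 0, -0.044, 0, 80], [4, 0, 15, 0, -0.044, 0, 80], [5, 0, 15, 0, -0.044, 0, 80], [5, 0, 15, 0, -0.044, 0, 80], [0, 0, 0, 0, 0, 0, 80]],
  ],
)

```text
clock: 4.9
tool_pos: [0.5451, 0.0683, 0.1424]
eef_rot: [-0.015, 0.939, 0.005, 0.342]
contact_force: [-1.2, 0.8, 0.4]
opening: 0.8
```

```bash
python3 plan.py .576 .065 .089 1.5 48 0; python3 - <<'E'
from h import *
d=snap("scene",1);cv2.imwrite("pics/s1.png",crop(d,170,100,370,240,4))
E
```

```text
now [0.5451 0.0683 0.1424] t 4.9 F [-1.2  0.8  0.4] open 0.8 q [ 0.34  1.15 -1.22  2.47  2.19  1.42 -0.67]
target TCP [0.5738 0.0649 0.091 ] turn [ 0.0038 -0.1391  0.0048] | world mm [ 28.7  -3.3 -51.4]
shift in current axes [11.2 -4.2 57.7] in target axes [19.  -4.1 55.6]
```

View pics/s1.png

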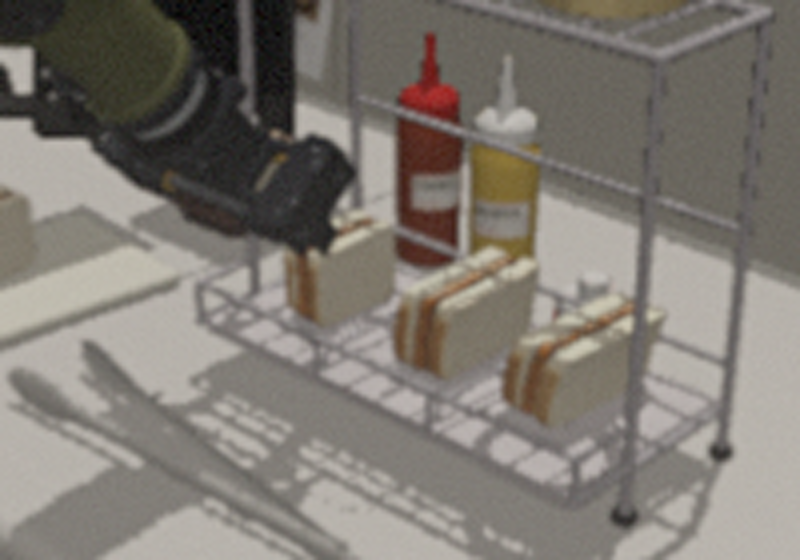

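The gripper (tips near crop pixel (320,240)) is over the front of the older half (290–395, 210–325). It is clear of the left post (253) and the rail, so I'll descend.

>>> carry_out(
  motion=[
    [[3, -1, 12, 0, -0.028, 0.001, 80], [4, -1, 12, 0, -0.028, 0.001, 80], [4, -1, 12, 0, -0.028, 0.001, 80], [4, -1, 11, 0, -0.028, 0.001, 80], [2, 0, 10, 0, -0.027, 0.001, 80], [0, 0, 0, 0, 0, 0, 80]],
  ],
)

```text
clock: 5.55
tool_pos: [0.5742, 0.0637, 0.0922]
eef_rot: [-0.011, 0.913, 0.006, 0.409]
contact_force: [-0.6, -0.8, 0.4]
opening: 0.798
```

```bash
python3 plan.py .576 .065 .089 1.5 48 0
```

```text
now [0.5742 0.0637 0.0922] t 5.55 F [-0.6 -0.8  0.4] open 0.798 q [ 0.31  1.35 -1.1   2.47  2.49  1.63 -0.71]
target TCP [0.5738 0.0649 0.091 ] turn [ 0.0004  0.0047 -0.0029] | world mm [-0.4  1.2 -1.2]
shift in current axes [1.1 1.2 0.5] in target axes [1.1 1.2 0.5]
```

>>> carry_out(
  motion=[
    [[0, 1, 0, 0, 0, 0, 60], [0, 0, 0, 0, 0, 0, 50], [0, 0, 0, 0, 0, 0, 40], [0, 0, 0, 0, 0, 0, 30], [0, 0, 0, 0, 0, 0, 30], [0, 0, 0, 0, 0, 0, 30]],
  ],
  squeeze=25,
)

```text
clock: 6.15
tool_pos: [0.5743, 0.0646, 0.0935]
eef_rot: [-0.011, 0.912, 0.007, 0.41]
contact_force: [-1.4, -0.1, 5.1]
opening: 0.449
```

```bash
python3 plan.py .576 .065 .159 1.5 45 0
```

```text
now [0.5743 0.0646 0.0935] t 6.15 F [-1.4 -0.1  5.1] open 0.449 q [ 0.31  1.35 -1.11  2.47  2.49  1.63 -0.72]
target TCP [0.5739 0.0649 0.1611] turn [ 0.0014  0.0602 -0.0028] | world mm [-0.4  0.3 67.6]
shift in current axes [-50.3   0.5 -45.1] in target axes [-47.5   0.3 -48.1]
```

>>> carry_out(
  motion=[
    [[-4, 0, -3, 0, 0, 0, 30], [-6, 0, -5, 0, 0, 0, 30], [-8, 0, -7, 0, 0, 0, 30], [-8, 0, -7, 0, 0, 0, 30], [-8, 0, -7, 0, 0, 0, 30], [-8, 0, -7, 0, 0, 0, 30], [-6, 0, -5, 0, 0, 0, 30], [0, 0, 0, 0, 0, 0, 30]],
  ],
)

```text
clock: 6.95
tool_pos: [0.5758, 0.0644, 0.1575]
eef_rot: [-0.011, 0.912, 0.006, 0.411]
contact_force: [1.0, -0.4, 0.0]
opening: 0.451
```

```bash
python3 plan.py .576 .065 .159 1.5 48 0; python3 - <<'E'
from h import *
d=snap("scene",2);cv2.imwrite("pics/s2.png",crop(d,170,100,370,240,4))
E
```

```text
now [0.5758 0.0644 0.1575] t 6.95 F [ 1.  -0.4  0. ] open 0.451 q [ 0.33  1.19 -1.19  2.48  2.34  1.54 -0.7 ]
target TCP [0.5738 0.0649 0.161 ] turn [ 0.0009  0.0087 -0.003 ] | world mm [-2.   0.6  3.5]
shift in current axes [-1.3  0.6 -3.8] in target axes [-1.2  0.6 -3.8]
```

View pics/s2.png

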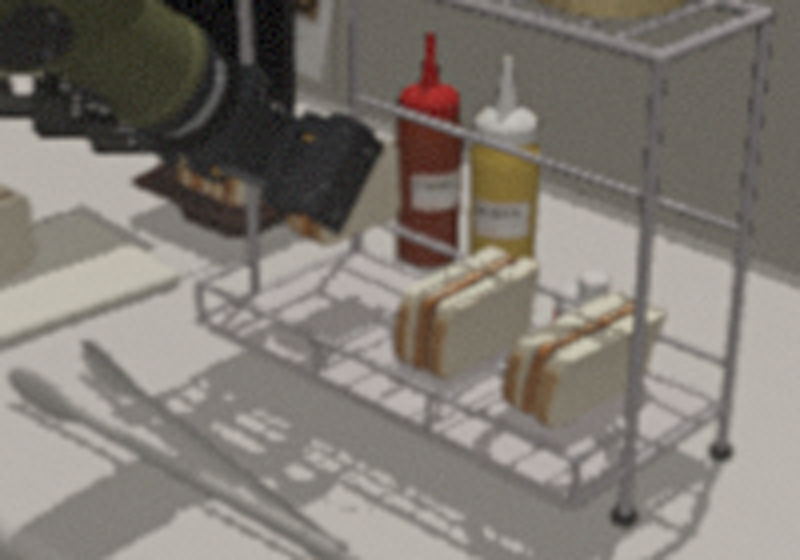

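>>> carry_out(
  motion=[
    [[4, 0, -18, 0, 0.03, 0, 30], [4, 0, -18, 0, 0.05, 0, 30], [5, 0, -18, 0, 0.05, 0, 30], [6, 0, -18, 0, 0.05, 0, 30], [8, 0, -17, 0, 0.05, 0, 30], [9, 0, -17, 0, 0.06, 0, 30], [10, 0, -16, 0, 0.06, 0, 30], [10, 0, -16, 0, 0.05, 0, 30]],
  ],
)

```text
clock: 7.8
tool_pos: [0.4429, 0.0608, 0.2284]
eef_rot: [-0.012, 0.976, 0.004, 0.219]
contact_force: [1.0, -0.3, -0.5]
opening: 0.452
```

```bash
python3 plan.py .445 -.25 .235 0 25 0
```

```text
now [0.4429 0.0608 0.2284] t 7.8 F [ 1.  -0.3 -0.5] open 0.452 q [ 0.45  0.8  -1.39  2.47  1.64  1.04 -0.49]
target TCP [ 0.4437 -0.25    0.2377] turn [0.0131 0.0049 0.0213] | world mm [   0.8 -310.8    9.3]
shift in current axes [   1.9 -310.6  -12.2] in target axes [  -4.7 -310.8   -8.1]
```

>>> carry_out(
  motion=[
    [[0, -30, -1, 0, 0, 0.006, 30], [0, -42, -1, 0, 0, 0.006, 30], [0, -42, -1, 0, 0, 0.006, 30], [0, -42, -1, 0, 0, 0.006, 30], [0, -42, -1, 0, 0, 0.006, 30], [0, -42, -1, 0, 0, 0.006, 30], [0, -42, -1, 0, 0, 0.006, 30], [0, -30, -1, 0, 0, 0.006, 30]],
  ],
)

```text
clock: 8.6
tool_pos: [0.4409, -0.2549, 0.231]
eef_rot: [0.014, 0.976, 0.008, 0.219]
contact_force: [-0.6, 0.2, -1.4]
opening: 0.454
```

```bash
python3 plan.py .411 -.344 .14 -1.4 48.5 0
```

```text
now [ 0.4409 -0.2549  0.231 ] t 8.6 F [-0.6  0.2 -1.4] open 0.454 q [ 1.3   0.82 -1.26  2.24  1.5   0.61  0.58]
target TCP [ 0.4088 -0.3439  0.142 ] turn [ 0.019  -0.4045 -0.0124] | world mm [-32.1 -89.  -89.1]
shift in current axes [ 64.4 -91.7  65.8] in target axes [ 86.5 -89.8  36.6]
```

>>> carry_out(
  motion=[
    [[8, -12, 8, 0.002, -0.0505, -0.002, 30], [9, -12, 8, 0.002, -0.0505, -0.002, 30], [9, -11, 7, 0.003, -0.0505, -0.002, 30], [10, -11, 7, 0.003, -0.0505, -0.002, 30], [10, -11, 6, 0.003, -0.0505, -0.002, 30], [10, -11, 6, 0.002, -0.0505, -0.002, 30], [10, -11, 5, 0.002, -0.0505, -0.001, 30], [10, -11, 5, 0.002, -0.0505, 0, 30]],
  ],
)

```text
clock: 9.4
tool_pos: [0.4082, -0.3399, 0.1426]
eef_rot: [0.009, 0.911, -0.004, 0.412]
contact_force: [0.3, -0.5, -0.4]
opening: 0.452
```

```bash
python3 plan.py .413 -.344 .14 -1.4 48.4 0;  python3 - <<'E'
from h import *
a=snap("scene",3);b=snap("top",3)
im=np.vstack([crop(a,250,150,400,300,4)[:,:600],])
im2=crop(b,320,150,390,250,6)
h=max(im.shape[0],im2.shape[0]);c=np.zeros((600,800,3),np.uint8);i1=cv2.resize(im,(400,400));c[:400,:400]=i1;c[:571,400:800]=cv2.resize(im2,(400,571));cv2.imwrite("pics/s3.png",c)
E
```

```text
now [ 0.4082 -0.3399  0.1426] t 9.4 F [ 0.3 -0.5 -0.4] open 0.452 q [ 1.64  1.33 -1.34  2.39  2.42  0.73  0.32]
target TCP [ 0.4108 -0.3439  0.142 ] turn [0.0041 0.0038 0.0022] | world mm [ 2.5 -4.  -0.7]
shift in current axes [-1.2 -4.   2.4] in target axes [-1.2 -3.9  2.4]
```

View pics/s3.png

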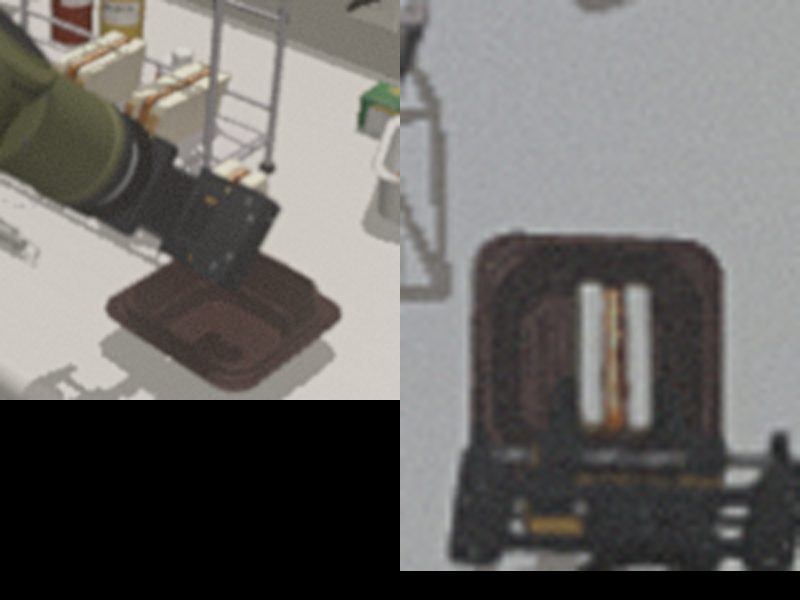

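```bash
cat > m4.py <<'E'
from h import *
import sys
np.set_printoptions(precision=4,suppress=True)
from plant import readout
tcp=readout.get_state()["tool_pos"]
d=cam("top3");g=d["pixels"].astype(float).mean(2)
print(g[194:230:1,352:365:3].astype(int).T)
print(g[205,346:370].astype(int),g[220,346:370].astype(int))
m=((g>105)*255).astype(np.uint8);k=np.zeros_like(m);k[192:232,344:372]=m[192:232,344:372]
k=cv2.morphologyEx(k,cv2.MORPH_CLOSE,np.ones((3,7)))
c=max(cv2.findContours(k,0,1)[0],key=cv2.contourArea).reshape(-1,2)
z=tcp[2]-.0485+.060;P=onz(d,c,z)
print("rect",[np.round(v,1) for v in cv2.minAreaRect((P[:,:2]*1000).astype(np.float32))])
print("x max/min",P[:,0].max(),P[:,0].min(),"y",P[:,1].min(),P[:,1].max())
E
python3 m4.py
```

```text
[[ 51  52  52  50  57  99 176 171 168 167 171 168 172 169 169 164 166 168
  170 170 166 167 167 169 169 170 165 162 148 125  87  62  55  47  56  76]
 [ 51  54  47  53  51  65 101 128 138 146 138 126 125 130 124 125 120 120
  125 116 103  92  98 101 112 120 117 117 117 106  74  57  52  48  65  96]
 [ 59  52  51  51  56  53  58  84  76  82  89  75  74  77 102  80  73  58
   55  67  74  69  75  72  74  79  90  90  85  84  71  58  55  53  62  73]
 [ 51  49  53  50  55  75 141 173 169 167 168 168 172 166 171 168 168 168
  166 168 167 165 167 167 168 169 170 167 167 168 135  81  53  52  47  60]
 [ 52  49  56  54  50  50  55  61  53  53  54  59  61  67  70  71  68  73
   63  69  73  72  73  65  65  64  69  66  70  64  52  46  44  50  54  81]]
[ 69  67  65  64  71 101 168 166 159 126 116 135  75 108 155 168 157 119
  59  52  55  54  51  55] [ 57  58  52  46  55 107 165 167 157 117 110 127  90  96 145 170 167 129
  69  45  52  48  58  51]
rect [array([ 440.3, -338. ]), array([38.3, 76.4]), np.float64(89.1)]
x max/min 0.4782970105755978 0.4019594873343718 y -0.3576819637696662 -0.318511660134839
```

The sandwich's white bread is centred at about crop (616,357), lengthwise over the tray (472–722, 235–450). Its centre needs to move about +9 mm in x and -4.5 mm in y. I'll make that shift, then lower most of the way.

>>> carry_out(
  motion=[
    [[-3, -2.5, 3.3, 0.002, 0.002, 0.001, 30], [-2.8, -2, 3.3, 0.002, 0.002, 0.001, 30], [9.3, 0, 8.3, 0, 0, 0, 30], [9.3, 0, 8.3, 0, 0, 0, 30], [9.3, 0, 8.3, 0, 0, 0, 30], [9.3, 0, 8.3, 0, 0, 0, 30], [9.3, 0, 8.3, 0, 0, 0, 30], [0, 0, 0, 0, 0, 0, 30]],
  ],
)

```text
clock: 10.3
tool_pos: [0.4172, -0.3439, 0.0796]
eef_rot: [0.011, 0.913, -0.004, 0.408]
contact_force: [-1.0, 0.5, -0.2]
opening: 0.451
```

```bash
python3 plan.py .4192 -.3445 .0485 -1.4 48.4 0; sed -i 's/cam("top3")/snap("top",4)/;s/^print(g.*$//' m4.py; python3 m4.py
```

```text
now [ 0.4172 -0.3439  0.0796] t 10.3 F [-1.   0.5 -0.2] open 0.451 q [ 1.62  1.47 -1.27  2.35  2.52  0.79  0.36]
target TCP [ 0.417  -0.3444  0.0505] turn [ 0.0013 -0.0032 -0.0009] | world mm [ -0.3  -0.5 -29.1]
shift in current axes [21.9 -0.5 19.2] in target axes [22.  -0.5 19.1]
rect [array([ 452.6, -340.9]), array([76. , 39.5]), np.float64(0.4)]
x max/min 0.4906470252546003 0.4145108754438026 y -0.3607184293432351 -0.32116566988195794
```

>>> carry_out(
  motion=[
    [[6.5, -0.3, 4, 0, -0.001, 0, 30], [6, -0.2, 5, 0, -0.001, 0, 30], [4, 0, 4, 0, -0.001, 0, 30], [3, 0, 2.6, 0, 0, 0, 30], [0, 0, 0, 0, 0, 0, 30]],
  ],
)

```text
clock: 10.85
tool_pos: [0.4161, -0.3446, 0.0559]
eef_rot: [0.011, 0.912, -0.005, 0.411]
contact_force: [0.8, 0.7, -1.6]
opening: 0.453
```

```bash
python3 plan.py .4182 -.3445 .0485 -1.4 48.4 0
```

```text
now [ 0.4161 -0.3446  0.0559] t 10.85 F [ 0.8  0.7 -1.6] open 0.453 q [ 1.63  1.52 -1.25  2.34  2.57  0.8   0.39]
target TCP [ 0.416  -0.3444  0.0505] turn [0.0007 0.0013 0.    ] | world mm [-0.1  0.2 -5.4]
shift in current axes [4.1 0.2 3.5] in target axes [4.1 0.2 3.5]
```

>>> carry_out(
  motion=[
    [[1.3, 0, 1.2, 0, 0, 0, 30], [1.3, 0, 1.2, 0, 0, 0, 30], [1.1, 0, 1, 0, 0, 0, 30], [0, 0, 0, 0, 0, 0, 30]],
  ],
)

```text
clock: 11.25
tool_pos: [0.4163, -0.3448, 0.0514]
eef_rot: [0.011, 0.912, -0.005, 0.411]
contact_force: [-0.3, 0.1, -1.4]
opening: 0.451
```

```bash
python3 plan.py .4182 -.3445 .0485 -1.4 48.4 0;  python3 - <<'E'
from h import *
a=snap("scene",5);b=snap("top",5)
c=np.zeros((600,800,3),np.uint8);c[:400,:400]=cv2.resize(crop(a,270,170,370,270,4),(400,400));c[:571,400:]=cv2.resize(crop(b,320,150,390,250,6),(400,571));cv2.imwrite("pics/s5.png",c)
E
```

```text
now [ 0.4163 -0.3448  0.0514] t 11.25 F [-0.3  0.1 -1.4] open 0.451 q [ 1.63  1.53 -1.24  2.34  2.58  0.8   0.39]
target TCP [ 0.416  -0.3444  0.0505] turn [0.0004 0.0017 0.0009] | world mm [-0.3  0.3 -1. ]
shift in current axes [0.9 0.3 0.4] in target axes [0.9 0.3 0.4]
```

View pics/s5.png

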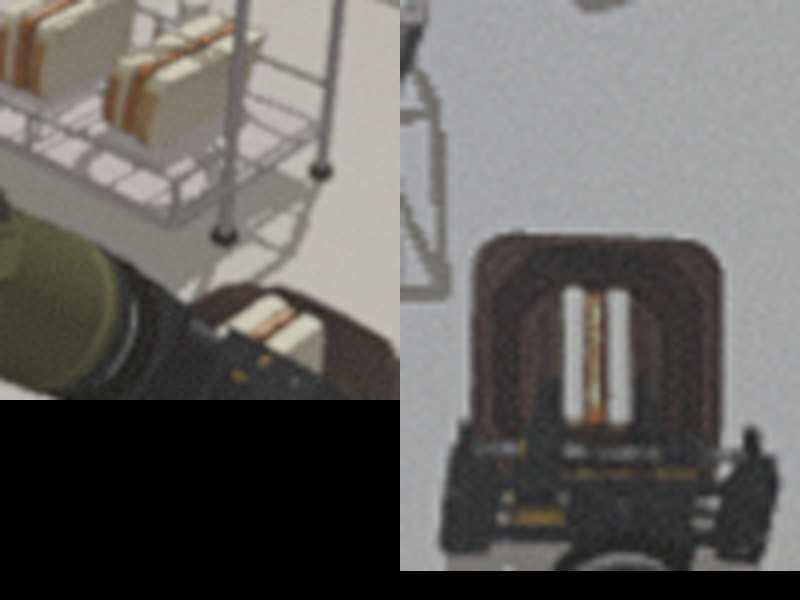

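The sandwich is centred across the tray (560–635 against the rim's 472–722), and the tray has not moved. I'll lower the last 1–2 mm and release.

>>> carry_out(
  motion=[
    [[0.6, 0, 0.5, 0, 0, 0, 30], [0.6, 0, 0.5, 0, 0, 0, 30], [0, 0, 0, 0, 0, 0, 30]],
  ],
)

```text
clock: 11.65
tool_pos: [0.4165, -0.3448, 0.0506]
eef_rot: [0.01, 0.911, -0.005, 0.411]
contact_force: [-1.6, -0.4, 2.3]
opening: 0.449
```

```bash
python3 plan.py .4182 -.3445 .0485 -1.4 48.4 0
```

```text
now [ 0.4165 -0.3448  0.0506] t 11.65 F [-1.6 -0.4  2.3] open 0.449 q [ 1.63  1.54 -1.24  2.34  2.58  0.8   0.39]
target TCP [ 0.416  -0.3444  0.0505] turn [0.0003 0.0033 0.0015] | world mm [-0.6  0.3 -0.2]
shift in current axes [ 0.5  0.3 -0.3] in target axes [ 0.5  0.3 -0.3]
```

>>> carry_out(
  motion=[
    [[0, 0, 0, 0, 0, 0, 48], [0, 0, 0, 0, 0, 0, 52], [0, 0, 0, 0, 0, 0, 58], [0, 0, 0, 0, 0, 0, 64], [0, 0, 0, 0, 0, 0, 66], [0, 0, 0, 0, 0, 0, 66]],
  ],
)

```text
clock: 12.25
tool_pos: [0.4163, -0.3447, 0.05]
eef_rot: [0.011, 0.912, -0.005, 0.411]
contact_force: [-1.3, -0.0, -0.8]
opening: 0.659
```

>>> carry_out(
  motion=[
    [[0, 0, -8, 0, 0, 0, 66], [0, 0, -14, 0, 0, 0, 66], [-5, 0, -18, 0, 0, 0, 66], [-10, 0, -20, 0, 0.02, 0, 66], [-12, 0, -20, 0, 0.05, 0, 66], [-12, 0, -20, 0, 0.05, 0, 66], [-10, 0, -20, 0, 0.05, 0, 66], [-10, 0, -20, 0, 0.05, 0, 66]],
  ],
)

```text
clock: 13.05
tool_pos: [0.3573, -0.3424, 0.1908]
eef_rot: [0.011, 0.952, -0.004, 0.307]
contact_force: [-1.0, -1.0, -0.3]
opening: 0.659
```

```bash
python3 plan.py .445 -.20 .24 0 25 0;  python3 - <<'E'
from h import *
a=snap("scene",6);b=snap("top",6)
c=np.zeros((600,800,3),np.uint8);c[:400,:400]=cv2.resize(crop(a,270,170,390,290,4),(400,400));c[:571,400:]=cv2.resize(crop(b,320,150,390,250,6),(400,571));cv2.imwrite("pics/s6.png",c)
E
```

```text
now [ 0.3573 -0.3424  0.1908] t 13.05 F [-1.  -1.  -0.3] open 0.659 q [ 1.63  0.96 -1.19  2.36  2.07  0.46  0.42]
target TCP [ 0.4437 -0.2     0.2427] turn [-0.0118  0.1884 -0.0205] | world mm [ 86.4 142.4  51.9]
shift in current axes [-97.6 144.5   6.5] in target axes [-100.2  142.4  -10.5]
```

View pics/s6.png

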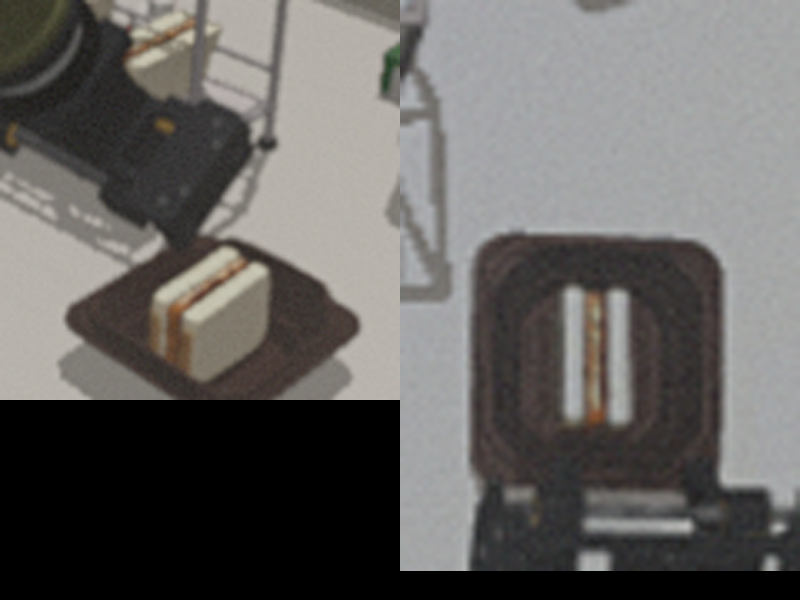

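The older half stands upright, centred and square in the tray, which hasn't moved: bread at 560–635, rim at 472–722. Next is the fresh half.

>>> carry_out(
  motion=[
    [[-13, 8, -2, 0, 0.03, 0, 66], [-13, 14, -2, 0, 0.03, -0.003, 70], [-13, 18, -2, -0.002, 0.03, -0.003, 80], [-13, 20, -2, -0.002, 0.03, -0.003, 80], [-13, 20, 0, -0.002, 0.03, -0.003, 80], [-13, 20, 0, -0.002, 0.04, -0.003, 80], [-12, 22, 0, -0.002, 0.04, -0.003, 80], [-10, 20, 0, -0.002, 0.04, -0.003, 80]],
  ],
)

```text
clock: 13.95
tool_pos: [0.4416, -0.2014, 0.2454]
eef_rot: [-0.001, 0.984, 0.0, 0.176]
contact_force: [-0.2, -0.5, -0.6]
opening: 0.794
```

>>> carry_out(
  motion=[
    [[0, 30, 0, 0, 0, 0, 80], [0, 42, 0, 0, 0, 0, 80], [0, 42, 0, 0, 0, 0, 80], [0, 42, 0, 0, 0, 0, 80], [0, 42, 0, 0, 0, 0, 80], [0, 42, 0, 0, 0, 0, 80], [0, 42, 0, 0, 0, 0, 80], [0, 42, 0, 0, 0, 0, 80]],
  ],
)

```text
clock: 14.75
tool_pos: [0.4414, 0.1219, 0.245]
eef_rot: [-0.001, 0.984, -0.001, 0.177]
contact_force: [0.9, -0.2, 0.2]
opening: 0.8
```

```bash
python3 plan.py .43 .352 .20 2.8 25 0
```

```text
now [0.4414 0.1219 0.245 ] t 14.75 F [ 0.9 -0.2  0.2] open 0.8 q [ 0.22  0.63 -1.12  2.33  1.43  0.8  -0.38]
target TCP [0.4287 0.3519 0.2027] turn [-0.0197 -0.0815 -0.0438] | world mm [-12.6 230.  -42.3]
shift in current axes [ 26.2 230.1  35.1] in target axes [ 19.1 230.4  37.8]
```

>>> carry_out(
  motion=[
    [[3, 25, 4, -0.003, -0.01, -0.006, 80], [3, 30, 4, -0.003, -0.01, -0.006, 80], [3, 32, 5, -0.003, -0.01, -0.006, 80], [3, 32, 5, -0.002, -0.01, -0.006, 80], [3, 32, 5, -0.002, -0.01, -0.006, 80], [3, 32, 5, -0.002, -0.01, -0.006, 80], [3, 28, 5, -0.002, -0.01, -0.006, 80], [2, 19, 5, -0.002, -0.01, -0.002, 80]],
  ],
)

```text
clock: 15.55
tool_pos: [0.4297, 0.3525, 0.2012]
eef_rot: [-0.025, 0.976, 0.006, 0.216]
contact_force: [0.5, 0.3, 0.6]
opening: 0.802
```

```bash
python3 plan.py .448 .352 .06 2.8 48 60
```

```text
now [0.4297 0.3525 0.2012] t 15.55 F [0.5 0.3 0.6] open 0.802 q [-0.35  0.84 -1.04  2.12  1.49  1.08 -0.69]
target TCP [0.4012 0.3497 0.1022] turn [ 0.0017 -0.4022  0.0007] | world mm [-28.5  -2.8 -99. ]
shift in current axes [67.7 -1.4 77.7] in target axes [92.7 -1.4 45. ]
```

>>> carry_out(
  motion=[
    [[8.5, 0, 9.5, 0, -0.05, 0, 80], [9, 0, 9, 0, -0.05, 0, 80], [9.5, 0, 8.5, 0, -0.05, 0, 80], [10, 0, 8, 0, -0.05, 0, 80], [10.5, 0, 7.5, 0, -0.05, 0, 80], [11, -0.5, 7, 0, -0.05, 0, 80], [11, -0.5, 6.5, 0, -0.05, 0, 80], [11.5, -0.5, 6, 0, -0.05, 0, 80]],
  ],
)

```text
clock: 16.35
tool_pos: [0.3995, 0.3477, 0.1035]
eef_rot: [-0.022, 0.913, 0.011, 0.406]
contact_force: [-0.2, -1.0, -1.1]
opening: 0.802
```

```bash
python3 plan.py .448 .352 .06 2.8 48 0
```

```text
now [0.3995 0.3477 0.1035] t 16.35 F [-0.2 -1.  -1.1] open 0.802 q [-0.73  1.16 -0.82  2.4   1.92  1.61 -1.5 ]
target TCP [0.4458 0.3519 0.062 ] turn [ 0.0011 -0.0005 -0.0007] | world mm [ 46.2   4.2 -41.5]
shift in current axes [-0.3  1.9 62.2] in target axes [-0.2  1.9 62.2]
```

>>> carry_out(
  motion=[
    [[0, 1, 14, 0, 0, 0, 80], [0, 1, 15, 0, 0, 0, 80], [0, 0, 15, 0, 0, 0, 80], [0, 0, 12, 0, 0, 0, 80], [0, 0, 6, 0, 0, 0, 80], [0, 0, 0, 0, 0, 0, 70]],
  ],
)

```text
clock: 16.95
tool_pos: [0.4461, 0.3519, 0.0622]
eef_rot: [-0.021, 0.914, 0.01, 0.406]
contact_force: [-0.5, -0.3, -0.0]
opening: 0.736
```

```bash
python3 plan.py .448 .352 .06 2.8 48 0;python3 - <<'E'
from h import *
a=snap("scene",7);b=snap("top",7)
c=np.zeros((480,800,3),np.uint8);c[:400,:400]=cv2.resize(crop(a,120,110,220,210,4),(400,400));c[:,400:]=cv2.resize(crop(b,110,160,180,244,6),(400,480));cv2.imwrite("pics/s7.png",c)
E
```

```text
now [0.4461 0.3519 0.0622] t 16.95 F [-0.5 -0.3 -0. ] open 0.736 q [-0.65  1.23 -0.76  2.3   2.06  1.57 -1.41]
target TCP [0.4458 0.3519 0.062 ] turn [-0.001  -0.0018 -0.0018] | world mm [-0.3 -0.  -0.2]
shift in current axes [ 0.4 -0.  -0.1] in target axes [ 0.4 -0.  -0.1]
```

View pics/s7.png

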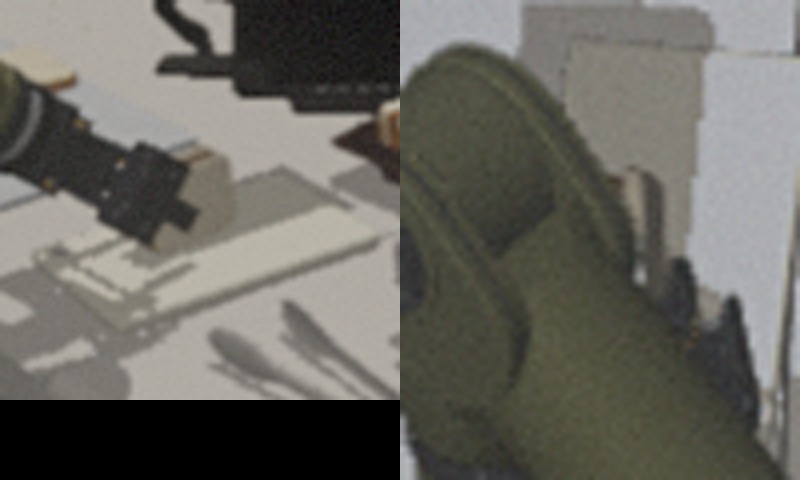

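The fingers straddle the front upper part of the fresh half: tip at (190,215) on the face, which spans 155–235. I'll close and lift.

>>> carry_out(
  motion=[
    [[0, 0, 0, 0, 0, 0, 55], [0, 0, 0, 0, 0, 0, 45], [0, 0, 0, 0, 0, 0, 35], [0, 0, 0, 0, 0, 0, 28], [0, 0, 0, 0, 0, 0, 28], [0, 0, 0, 0, 0, 0, 28]],
  ],
  squeeze=25,
)

```text
clock: 17.65
tool_pos: [0.4456, 0.3529, 0.0631]
eef_rot: [-0.022, 0.913, 0.011, 0.406]
contact_force: [-2.8, -0.9, 3.3]
opening: 0.428
```

```bash
python3 plan.py .448 .352 .06 2.8 48 0
```

```text
now [0.4456 0.3529 0.0631] t 17.65 F [-2.8 -0.9  3.3] open 0.428 q [-0.65  1.23 -0.76  2.3   2.06  1.57 -1.41]
target TCP [0.4458 0.3519 0.062 ] turn [ 0.0009 -0.0009 -0.0009] | world mm [ 0.2 -1.  -1.1]
shift in current axes [ 0.7 -1.   0.8] in target axes [ 0.7 -1.   0.8]
```

>>> carry_out(
  motion=[
    [[-4, 0, -3, 0, 0, 0, 28], [-6, 0, -5, 0, 0, 0, 28], [-9, 0, -8, 0, 0, 0, 28], [-11, 0, -10, 0, 0, 0, 28], [-11, 0, -10, 0, 0, 0, 28], [-11, 0, -10, 0, 0, 0, 28], [-11, 0, -10, 0, 0, 0, 28], [-7, 0, -6, 0, 0, 0, 28]],
  ],
)

```text
clock: 18.45
tool_pos: [0.4467, 0.3529, 0.1583]
eef_rot: [-0.022, 0.913, 0.011, 0.407]
contact_force: [0.4, -0.1, -0.8]
opening: 0.43
```

```bash
python3 plan.py .47 .20 .24 1 30 0
```

```text
now [0.4467 0.3529 0.1583] t 18.45 F [ 0.4 -0.1 -0.8] open 0.43 q [-0.62  1.01 -0.83  2.32  1.92  1.46 -1.28]
target TCP [0.4685 0.2    0.2426] turn [0.0216 0.3142 0.0229] | world mm [  21.8 -152.9   84.3]
shift in current axes [ -72.5 -153.6  -46. ] in target axes [ -58.7 -153.3  -63.4]
```

>>> carry_out(
  motion=[
    [[-7, -12, -7, 0.003, 0.04, 0.004, 28], [-7, -18, -7, 0.003, 0.05, 0.004, 28], [-7, -20, -7, 0.003, 0.05, 0.004, 28], [-6, -20, -8, 0.003, 0.05, 0.003, 28], [-6, -20, -8, 0.003, 0.05, 0.003, 28], [-5, -20, -8, 0.003, 0.05, 0.003, 28], [-5, -20, -9, 0.002, 0.05, 0.002, 28], [-5, -20, -9, 0.002, 0.05, 0.002, 28]],
  ],
)

```text
clock: 19.25
tool_pos: [0.4495, 0.2015, 0.2366]
eef_rot: [-0.008, 0.975, 0.001, 0.221]
contact_force: [0.6, 0.1, -1.1]
opening: 0.427
```

>>> carry_out(
  motion=[
    [[0, -22, 0, 0, 0, 0, 28], [0, -25, 0, 0, 0, 0, 28], [0, -25, 0, 0, 0, 0, 28], [0, -25, 0, 0, 0, 0, 28], [0, -22, 0, 0, 0, 0, 28], [0, -15, 0, 0, 0, 0, 28], [0, 0, 0, 0, 0, 0, 28]],
  ],
)

```text
clock: 19.95
tool_pos: [0.4512, 0.0658, 0.2358]
eef_rot: [-0.006, 0.975, -0.0, 0.221]
contact_force: [0.1, 0.3, 0.1]
opening: 0.434
```

```bash
python3 plan.py .5765 .0605 .158 1 47.9 0
```

```text
now [0.4512 0.0658 0.2358] t 19.95 F [0.1 0.3 0.1] open 0.434 q [ 0.26  0.59 -0.94  2.45  1.76  0.69 -0.57]
target TCP [0.5743 0.0605 0.16  ] turn [-0.0061 -0.3901 -0.0027] | world mm [123.   -5.3 -75.8]
shift in current axes [-78.2  -6.5 121.5] in target axes [-26.1  -7.5 142. ]
```

>>> carry_out(
  motion=[
    [[-10, -0.9, 15, -0.001, -0.04, 0, 28], [-9, -0.9, 15.5, -0.001, -0.048, 0, 28], [-8, -0.9, 16, -0.001, -0.05, 0, 28], [-7, -0.9, 16.5, -0.001, -0.05, 0, 28], [-6, -0.9, 17, -0.001, -0.05, 0, 28], [-5, -0.8, 17.5, -0.001, -0.05, -0.001, 28], [-4, -0.8, 17.5, 0, -0.05, -0.001, 28], [-3, -0.8, 16, 0, -0.05, -0.001, 28]],
  ],
)

```text
clock: 20.75
tool_pos: [0.5715, 0.0653, 0.1573]
eef_rot: [-0.009, 0.914, 0.006, 0.406]
contact_force: [0.5, 0.4, -1.2]
opening: 0.431
```

```bash
python3 plan.py .5765 .0605 .158 1 47.9 0
```

```text
now [0.5715 0.0653 0.1573] t 20.75 F [ 0.5  0.4 -1.2] open 0.431 q [ 0.2   1.05 -0.9   2.49  2.44  1.37 -0.95]
target TCP [0.5743 0.0605 0.16  ] turn [0.0054 0.001  0.0004] | world mm [ 2.8 -4.9  2.7]
shift in current axes [-3.9 -4.9  0.2] in target axes [-3.9 -4.9  0.2]
```

>>> carry_out(
  motion=[
    [[-1, -2.5, 1, 0.003, 0, 0, 28], [-0.7, -2, 0.9, 0.002, 0, 0, 28], [7, 0, 6.3, 0, 0, 0, 28], [9, 0, 8.1, 0, 0, 0, 28], [9, 0, 8.1, 0, 0, 0, 28], [9, 0, 8.1, 0, 0, 0, 28], [7, 0, 6.3, 0, 0, 0, 28], [0, 0, 0, 0, 0, 0, 28]],
  ],
)

```text
clock: 21.55
tool_pos: [0.5729, 0.0593, 0.1014]
eef_rot: [-0.008, 0.914, 0.003, 0.405]
contact_force: [-0.6, 0.3, -1.1]
opening: 0.43
```

```bash
python3 plan.py .5765 .0605 .0921 1 47.9 0
```

```text
now [0.5729 0.0593 0.1014] t 21.55 F [-0.6  0.3 -1.1] open 0.43 q [ 0.2   1.19 -0.85  2.48  2.54  1.47 -0.96]
target TCP [0.5743 0.0605 0.0941] turn [-0.0013 -0.003   0.0006] | world mm [ 1.4  1.1 -7.3]
shift in current axes [4.4 1.1 6. ] in target axes [4.4 1.1 5.9]
```

>>> carry_out(
  motion=[
    [[1, 1, 1.8, 0, -0.003, 0, 28], [1.1, 0, 1.2, 0, 0, 0, 28], [1, 0, 0.9, 0, 0, 0, 28], [0.8, 0, 0.7, 0, 0, 0, 28], [0, 0, 0, 0, 0, 0, 28]],
  ],
)

```text
clock: 22.05
tool_pos: [0.5739, 0.0604, 0.0964]
eef_rot: [-0.008, 0.914, 0.003, 0.407]
contact_force: [1.1, -0.2, -0.5]
opening: 0.432
```

```bash
python3 plan.py .5765 .0605 .0921 1 47.9 0
```

```text
now [0.5739 0.0604 0.0964] t 22.05 F [ 1.1 -0.2 -0.5] open 0.432 q [ 0.19  1.21 -0.84  2.48  2.55  1.48 -0.96]
target TCP [0.5743 0.0605 0.0941] turn [-0.0009  0.0017  0.0007] | world mm [ 0.3  0.  -2.3]
shift in current axes [1.5 0.  1.8] in target axes [1.5 0.  1.8]
```

>>> carry_out(
  motion=[
    [[0.6, 0, 0.5, 0, 0, 0, 28], [0.6, 0, 0.5, 0, 0, 0, 28], [0.5, 0, 0.4, 0, 0, 0, 28], [0, 0, 0, 0, 0, 0, 28]],
  ],
)

```text
clock: 22.45
tool_pos: [0.5738, 0.0604, 0.0942]
eef_rot: [-0.008, 0.913, 0.003, 0.407]
contact_force: [-1.2, -1.2, -0.7]
opening: 0.429
```

```bash
python3 plan.py .5765 .0605 .0921 1 47.9 0
```

```text
now [0.5738 0.0604 0.0942] t 22.45 F [-1.2 -1.2 -0.7] open 0.429 q [ 0.19  1.21 -0.84  2.48  2.55  1.49 -0.96]
target TCP [0.5743 0.0605 0.0941] turn [-0.0009  0.0018  0.0007] | world mm [ 0.4  0.  -0.1]
shift in current axes [-0.2  0.   0.4] in target axes [-0.2  0.   0.4]
```

>>> carry_out(
  motion=[
    [[0.6, 0, 0.5, 0, 0, 0, 28], [0, 0, 0, 0, 0, 0, 28]],
  ],
)

```text
clock: 22.65
tool_pos: [0.5738, 0.0604, 0.0941]
eef_rot: [-0.008, 0.913, 0.003, 0.407]
contact_force: [-2.5, -2.1, 4.2]
opening: 0.428
```

>>> carry_out(
  motion=[
    [[0.6, 0, 0.5, 0, 0, 0, 28], [0, 0, 0, 0, 0, 0, 28]],
  ],
)

```text
clock: 22.85
tool_pos: [0.5739, 0.0604, 0.0941]
eef_rot: [-0.008, 0.913, 0.003, 0.408]
contact_force: [-4.7, -2.0, 9.9]
opening: 0.43
```

>>> carry_out(
  motion=[
    [[-0.6, 0, -0.5, 0, 0, 0, 28], [0, 0, 0, 0, 0, 0, 46], [0, 0, 0, 0, 0, 0, 50], [0, 0, 0, 0, 0, 0, 58], [0, 0, 0, 0, 0, 0, 66], [0, 0, 0, 0, 0, 0, 75], [0, 0, 0, 0, 0, 0, 75]],
  ],
)

```text
clock: 23.55
tool_pos: [0.5738, 0.0605, 0.0933]
eef_rot: [-0.008, 0.914, 0.003, 0.407]
contact_force: [0.2, 0.0, 0.1]
opening: 0.747
```

```bash
python3 plan.py .55 .0605 .14 1 40 0
```

```text
now [0.5738 0.0605 0.0933] t 23.55 F [0.2 0.  0.1] open 0.747 q [ 0.19  1.21 -0.84  2.48  2.55  1.49 -0.96]
target TCP [0.5481 0.0605 0.1423] turn [-0.0009  0.1394  0.0006] | world mm [-25.7   0.   49. ]
shift in current axes [-19.2   0.4 -51.9] in target axes [-11.8   0.4 -54.1]
```

Retreat along the path used to enter, in reverse.

>>> carry_out(
  motion=[
    [[-2, 0, -8, 0, 0.01, 0, 75], [-3, 0, -10, 0, 0.025, 0, 75], [-4, 0, -11, 0, 0.035, 0, 75], [-4, 0, -12, 0, 0.035, 0, 75], [-4, 0, -12, 0, 0.035, 0, 75], [-4, 0, -15, 0, 0.05, 0, 75], [-4, 0, -16, 0, 0.06, 0, 75], [-2, 0, -18, 0, 0.06, 0, 75]],
  ],
)

```text
clock: 24.35
tool_pos: [0.5258, 0.06, 0.1891]
eef_rot: [-0.009, 0.966, 0.002, 0.259]
contact_force: [-0.3, -1.2, -0.6]
opening: 0.75
```

```bash
python3 plan.py .46 .0605 .26 1 18 0
```

```text
now [0.5258 0.06   0.1891] t 24.35 F [-0.3 -1.2 -0.6] open 0.75 q [ 0.26  0.78 -0.89  2.37  2.01  0.8  -0.65]
target TCP [0.4591 0.0605 0.2629] turn [2.000e-04 2.107e-01 3.000e-04] | world mm [-66.7   0.5  73.8]
shift in current axes [ 20.7   1.7 -97.3] in target axes [ 40.6   1.6 -90.8]
```

>>> carry_out(
  motion=[
    [[4, 0, -18, 0, 0.05, 0, 75], [6, 0, -19, 0, 0.05, 0, 75], [7, 0, -19, 0, 0.055, 0, 75], [7, 0, -18, 0, 0.055, 0, 75], [7, 5, -18, 0, 0, 0, 75], [0, 40, 0, 0, 0, 0, 75], [0, 42, 0, 0, 0, 0, 75], [0, 42, 0, 0, 0, 0, 75]],
  ],
)

```text
clock: 25.15
tool_pos: [0.4589, 0.1881, 0.2577]
eef_rot: [-0.008, 0.987, -0.0, 0.161]
contact_force: [1.2, 0.5, 0.2]
opening: 0.754
```

>>> carry_out(
  motion=[
    [[0, 40, 0, 0, 0, 0, 75], [0, 40, 0, 0, 0, 0, 75], [0, 40, 0, 0, 0, 0, 75], [0, 20, 0, 0, 0, 0, 75], [0, 0, 0, 0, 0, 0, 75]],
  ],
)

```text
clock: 25.65
tool_pos: [0.4556, 0.3311, 0.2573]
eef_rot: [-0.011, 0.987, 0.002, 0.161]
contact_force: [-0.1, -0.7, -0.5]
opening: 0.752
```

```bash
python3 - <<'E'
from h import *
a=snap("scene",8);b=snap("top",8)
c=np.zeros((600,800,3),np.uint8);i1=crop(a,130,110,390,290,3);i2=crop(b,195,135,395,245,3)
c[:330,:480]=cv2.resize(i1,(480,330));c[330:,:]=cv2.resize(crop(b,195,140,387,205,4),(800,270));c[:264,480:]=cv2.resize(crop(b,320,180,390,250,4),(320,264));cv2.imwrite("pics/s8.png",c)
# did anything else move: difference top0/top8 at thick sandwiches, tongs, tray
o=cam("top0")["pixels"].astype(int)
for n,(x0,y0,x1,y1) in dict(mid=(255,140,280,182),right=(283,140,310,182),tongs=(190,200,305,235),rail=(205,183,325,196),board=(130,165,180,240),tray=(330,188,378,205)).items():
    print(n,np.abs(o-b["pixels"])[y0:y1,x0:x1].mean().round(2))
E
```

```text
mid 13.4
right 13.03
tongs 29.66
rail 13.01
board 51.19
tray 14.74
```

View pics/s8.png

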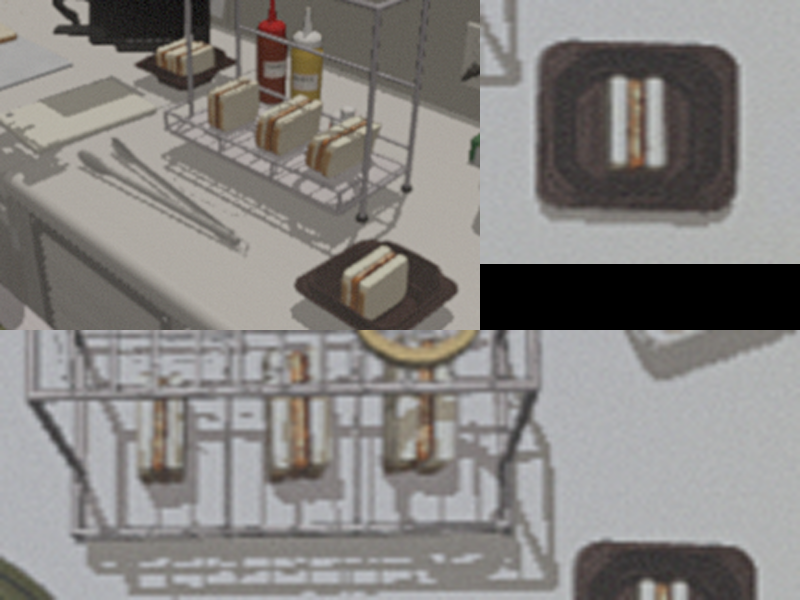

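Both halves stand upright. The fresh one is in the left bay, in line with its neighbours, and the older one is centred in the tray. The tongs and the thick sandwiches look unmoved. Handing in.

```bash
python3 -c "
from plant import ticket,readout
print(readout.get_state()['clock']);print(ticket.finish_job())"
```

```text
25.75
the job is handed in; nothing more can be done
None
```

I moved both sandwiches in the order asked and handed the job in at 25.8 s of the 69 s limit; no verdict is reported.

- **Older half:** I pinched it in the left bay with the tool tilted and lifted it about 64 mm straight up, clear of the rail. Then I drew it forward, set it in the middle of the tray and released it once it touched the floor. It was pitched about 23° in the grip between the rack and the tray.
- **Fresh half:** I picked it off the board, brought it in over the rail and set it in the freed left bay, also pitched about 23° in the grip on the way. The force peaked at about 10 N as it touched the deck, and I eased that before letting go.

**Last checks:**
- The final pictures show both halves standing upright. The older half is centred and square in the tray, and the fresh half is parallel to its neighbours behind the rail.
- By eye, the rack, thick sandwiches, tongs, tray and board are where they were.
- The before/after picture difference gave no clear answer. It read about 13–15 grey levels on the rail, the thick sandwiches and the tray, which looks like camera noise. The tongs (30) and board (51) read higher, which I put down to the arm, its shadow and the removed fresh half.
- Two readings of where the older half sat in the grip disagreed by about 3 mm, so I used their average.

I viewed 12 pictures, two over the budget. My first tilted approach stalled at the elbow's limit and the tool dropped to z 0.13 m in front of the rack. It touched nothing, and I backed out and came in another way.

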